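# Lock the white temperature probe plug in its bayonet socket

## Task

Lock the temperature probe into its bayonet socket: take the white ball knob, turn it clockwise (seen from above) until its red pointer reaches the green mark and the plug is fully home, then let go. Leave the black and the blue ball knobs turned as they are.

Things in the scene. Friction and masses are not known exactly. Their poses are not given: they have to be found in the camera images.
- white_ball (a point): Centre of the temperature plug's smooth white ball knob: 46 mm across, centre 95 mm above the shelf, on a 20 mm thick neck over an 84 mm wide flat grey disc, 48 mm below the centre. It turns in place about the vertical axis through its centre; pads closed above or below its widest part slip. It stands in a light grey socket fixed to the shelf, 136 mm across; nothing within 100 mm is taller.
- white_plug (a joint): Turn of the white knob (rad), growing clockwise seen from above. 0: the red pointer stripe on its disc is at the yellow mark on the socket's rim (open); 1.25: at the green mark (locked); firm stop at each. Starts between 0 and 0.35. Stiff, about 0.15 N m, stays where it is left; a grip of 25 N turns it.
- black_pointer (a point): Outer end of the red pointer stripe of the black-ball plug, 40 mm out from that plug's vertical axis, 48 mm above the shelf. Not to be turned. Same in size as the white plug; the plugs stand 140 mm or more apart, centre to centre, in any order.
- blue_pointer (a point): Outer end of the red pointer stripe of the blue-ball plug, 40 mm out from that plug's vertical axis, 48 mm above the shelf. Not to be turned. Same in size as the white plug.

How it is judged:
At the end, for the whole second after the job is handed in: The white ball knob is turned clockwise to the green mark, within about 10 degrees (joint above 1.06 of 1.25 rad), at rest; the pointers of the black and blue knobs are within 10 mm (about 14 degrees) of where they were (value of joint white_plug above 1.06 rad and velocity of joint white_plug between -0.05 and 0.05 rad/s and distance of each of black_pointer, blue_pointer from where it was at the start of the episode below 0.01 m); the robot touches nothing.
It fails at once if the black ball knob is turned more than about 14 degrees (distance of black_pointer from where it was at the start of the episode above 0.01 m).
It fails at once if the blue ball knob is turned more than about 14 degrees (distance of blue_pointer from where it was at the start of the episode above 0.01 m).
It also fails if it takes over 32 s, if anything falls off the work surface, if the arm or the gripper's body presses on something with over 40 N, if the wrist force passes 120 N, or if a joint passes its speed limit or range.

## Robot

A 6-joint arm with a two-finger parallel gripper is mounted at the origin on the work surface. World frame = base frame: x ahead of the robot, y to its left, z up, the work surface at z = 0. Lengths are in m, angles in rad, forces in N, time in s.
With the tool pointing down it reaches from about 0.35 to 0.975 m from the base axis. Payload 4.9 kg.
Tool frame: the origin (TCP) lies midway between the tips of the shut fingers; the grasp point (between the pads) lies 19 mm behind it; z points along the fingers, y is the line along which they close (so a half turn about z gives the same grasp; the last joint's range is limited). The gripper opens to 85 mm and grips with 20 to 120 N. Pads are 22 mm wide; open, the fingers measure 114 mm over their backs; the gripper's body (76 mm by 85 mm) begins 54 mm behind the grasp point. The pads swing forward as they close: fully open they stand 13 mm farther back than shut.
Start: joints at [1.179, 0.053, 1.613, -0, 1.476, -0.119], TCP at [0.168, 0.602, 0.204] pointing down, gripper open.
Joint ranges: [-3.01, 3.01], [-1.01, 2.22], [0.06, 2.58], [-1.02, 4.17], [0.09, 2.62], [-3.14, 3.14]. Speed limits (rad/s): [2.57, 2.57, 3.14, 3.14, 3.14, 3.14].

## Interface

Orientations are given as a rotation vector (axis times angle).
In Python, from station import ctrl gives the robot as it stands.
- The arm moves only by the tool step_arm, never from a script. Its argument "targets" is a list of rows, each an object with "travel": the shift along the world's x, y, z as a fraction of full scale, a list of three; "angular": the turn, a rotation vector about the world's x, y, z as a fraction of full scale, a list of three; "gripper": the opening, from 0 (shut) to 1 (fully open). In form: [{"travel": [x, y, z], "angular": [rx, ry, rz], "gripper": gripper}, ...]. A call has 1 to 10 rows; each row is the pose to reach, as a shift and turn from the pose commanded when the call began; what a row does not reach only later rows make up. Full scale, the value 1, is 0.6 m for a shift and pi/4 rad for a turn. A row lasts 1/10 s, in which the tool goes at most 50 mm and 8.59 degrees, less where a joint would pass 70% of its speed; a pose out of reach is approached as far as the arm can. A call with a number of a shift or a turn outside -1 to 1 is refused whole. A call with a gripper value outside its range is refused whole. The fingers move at their own pace and stop on an object; "squeeze" is the grip in N (left out, the last holds). Time passes only in rows, so rows that repeat a pose let the fingers close. It gives the time, the measured TCP pose, the force, the opening and the grip force at its end, in the units of the state.
- ctrl.get_obs(): the state, without advancing time (a new reading comes with each control period).
- ctrl.get_image(name): name is "side" or "top" or "wrist"; returns a dict with "img" (400x640x3 uint8, red, green, blue), "fx", "fy", "cx", "cy" (pixels), "rvec" (rotation vector, rad) and "tvec" (3), from world to camera coordinates, as OpenCV has them. Camera axes: x right, y down, z forward; pixel columns grow to the right and rows downward; lengths in m; the calibration is good to about 2 mm. A picture is of the moment at which its call begins. There is no depth.
- ctrl.finish_job(): hands the job in; it is judged then, once.
The state is a dict: "t": time; "q": joint angles; "dq": joint speeds; "effort": joint torques, N m; "tool_pos": TCP position; "tool_rot": TCP orientation; "contact_force": force on the tool from outside, world axes, zero at the start; "wrist_torque": the same for the moment, N m; "opening": finger opening in m; "grip_force": force on a finger pad.
Only numpy, scipy, OpenCV 4.12 (cv2) and the standard library are available. Lean on these libraries where they do the work, as an engineer would, in place of code of your own. Each camera call takes 0.05 s, during which the arm holds its last target. There are 200 camera calls.

## Working session

There is one attempt and no reset: what is moved stays moved. The work goes in short steps, Python scripts to look and compute and a tool call to move; the robot and the scene stay as the last step left them, time stands still between calls to the robot, and variables do not carry over. Pictures are saved under pics/ and viewed, at most 10 in all, crops included, and the job is handed in when it is done.

Besides the shell and the picture viewer there is one more tool, called after ">>>" by a JSON object that holds its "op" and its "data". step_arm: Moves the arm, as the interface text tells. Its arguments: {"type":"object","properties":{"targets":{"type":"array"},"squeeze":{"type":"number"}},"required":["targets"]}

```bash
mkdir -p pics
python3 - <<'E'
from station import ctrl
import cv2,pickle
o=ctrl.get_obs();print({k:o[k] for k in('t','tool_pos','tool_rot','opening')})
d={n:ctrl.get_image(n) for n in('side','top','wrist')}
pickle.dump(d,open('im0.pkl','wb'))
for n in d: cv2.imwrite(f'pics/{n}0.png',d[n]['img'][:,:,::-1]);print(n,{k:v for k,v in d[n].items() if k!='img'})
E
```

```text
{'t': 0.0, 'tool_pos': array([0.16811932, 0.60128088, 0.20299991]), 'tool_rot': array([-4.27102030e-01, -3.11188903e+00,  2.99801213e-03]), 'opening': 0.08549602676149604}
side {'fx': 426.7745090660163, 'fy': 426.7745090660163, 'cx': 320.4685873163139, 'cy': 201.17502277827305, 'rvec': array([ 2.17443631, -0.89929   ,  0.41922859]), 'tvec': array([-0.39482247,  0.35443795,  0.65382426])}
top {'fx': 476.8057331672091, 'fy': 476.8057331672091, 'cx': 314.5740874327424, 'cy': 197.80328582957287, 'rvec': array([ 2.14299871, -2.18069411,  0.14175663]), 'tvec': array([0.04020439, 0.56524563, 0.89657029])}
wrist {'fx': 282.5864827175325, 'fy': 282.5864827175325, 'cx': 318.9353580688107, 'cy': 195.12264027795226, 'rvec': array([-2.28362682, -1.73203121, -0.28421988]), 'tvec': array([-0.62331323, -0.04143788,  0.38079722])}
```

View pics/top0.png

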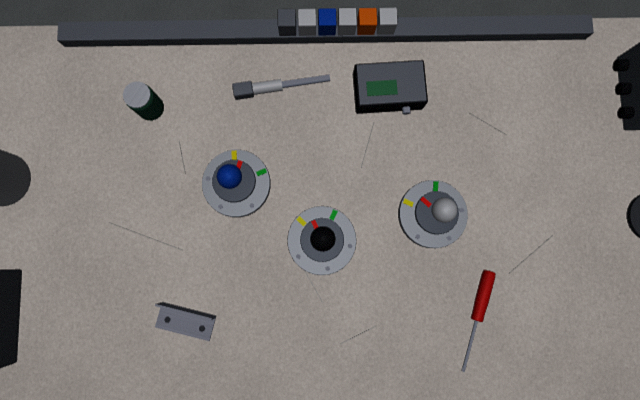

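View pics/side0.png

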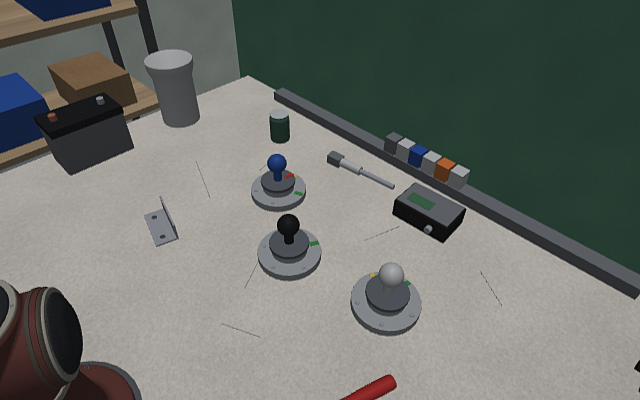

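The top view shows the white ball at about (445,209), with its red pointer at (426,202), the yellow mark at (408,203) and the green mark at (435,186). In the side view the white ball is at about (391,274). Black is at (322,238) top and (288,225) side. Blue is at (229,176) top and (277,162) side. Next I'll triangulate.

```bash
cat > h.py <<'E'
import numpy as np,cv2
def P(c):
    K=np.array([[c['fx'],0,c['cx']],[0,c['fy'],c['cy']],[0,0,1]])
    return K@np.c_[cv2.Rodrigues(c['rvec'])[0],c['tvec']]
def tri(a,pa,b,pb):
    X=cv2.triangulatePoints(P(a),P(b),np.array(pa,float).reshape(2,1),np.array(pb,float).reshape(2,1)).ravel();X=X[:3]/X[3]
    e=[np.round(proj(c,X)-p,1) for c,p in((a,pa),(b,pb))]
    return X,e
def proj(c,X):
    x=P(c)@np.r_[X,1];return x[:2]/x[2]
def plane(c,p,z):   # pixel -> point at height z
    R=cv2.Rodrigues(c['rvec'])[0];o=-R.T@c['tvec'];d=R.T@[(p[0]-c['cx'])/c['fx'],(p[1]-c['cy'])/c['fy'],1]
    return o+d*(z-o[2])/d[2]
def circle(c,p,r,lo,hi):
    x0,y0=int(p[0])-r,int(p[1])-r
    g=cv2.cvtColor(c['img'][y0:y0+2*r,x0:x0+2*r],cv2.COLOR_RGB2GRAY)
    g=cv2.GaussianBlur(cv2.resize(g,None,fx=4,fy=4,interpolation=cv2.INTER_CUBIC),(0,0),2)
    h=cv2.HoughCircles(g,cv2.HOUGH_GRADIENT,1,200,param1=80,param2=12,minRadius=lo*4,maxRadius=hi*4)
    return None if h is None else h[0,0]/4+[x0-.375,y0-.375,0]
def hue(c,p,r,h0,h1):
    x0,y0=int(p[0])-r,int(p[1])-r
    v=cv2.cvtColor(c['img'][y0:y0+2*r,x0:x0+2*r],cv2.COLOR_RGB2HSV).astype(int)
    m=((v[...,0]-h0)%180<=(h1-h0)%180)&(v[...,1]>130)&(v[...,2]>70)
    ys,xs=np.nonzero(m);return np.array([xs.mean()+x0,ys.mean()+y0]),len(xs)
E
python3 - <<'E'
from h import *;import pickle
d=pickle.load(open('im0.pkl','rb'));t,s,w=d['top'],d['side'],d['wrist']
for n,a,b in(('white',(445,209),(391,274)),('black',(322,238),(288,225)),('blue',(229,176),(277,162))):
    ca,cb=circle(t,a,22,9,16),circle(s,b,20,8,16);print(n,ca,cb)
    X,e=tri(t,a,s,b);print(' eye',X,e,'wrist',proj(w,X))
    if ca is not None and cb is not None: X,e=tri(t,ca[:2],s,cb[:2]);print(' hough',X,e)
for n,h0,h1,z in(('red',172,8,.048),('yel',20,35,.03),('grn',50,75,.03)):
    p,k=hue(t,(433,210),40,h0,h1);print(n,p,k,plane(t,p,z))
# side crop 6x
cr=lambda c,p:cv2.resize(c['img'][p[1]-50:p[1]+50,p[0]-50:p[0]+50,::-1],(400,400))
cv2.imwrite('pics/c.png',np.hstack([cr(t,(435,210)),cr(s,(388,290))]))
E
```

```text
white None [390.5        274.75        13.14999962]
 eye [ 0.53319826 -0.20558222  0.09700541] [array([-0.2,  0.2]), array([ 0.4, -0.1])] wrist [-86.73478654 511.51367499]
black [322.25       238.25        12.47500038] [287.75       224.75        11.32499981]
 eye [0.48532779 0.01858537 0.09248607] [array([ 0.1, -0.1]), array([-0.2,  0. ])] wrist [ 15.28197265 467.77388827]
 hough [0.48469033 0.01827199 0.09392728] [array([ 0., -0.]), array([-0.1,  0. ])]
blue [228.5        176.          12.89999962] [276.5        162.75         9.64999962]
 eye [0.60166182 0.18610636 0.09738522] [array([ 0.3, -0.4]), array([-0.5,  0. ])] wrist [145.09081536 497.96652768]
 hough [0.60194933 0.18779081 0.09414508] [array([ 0.2, -0.2]), array([-0.3,  0. ])]
red [425.66101695 201.69491525] 59 [ 0.55302302 -0.18331377  0.048     ]
yel [407.69565217 202.2173913 ] 46 [ 0.5545909  -0.15233579  0.03      ]
grn [435. 186.] 45 [ 0.58584349 -0.20760336  0.03      ]
```

View pics/c.png

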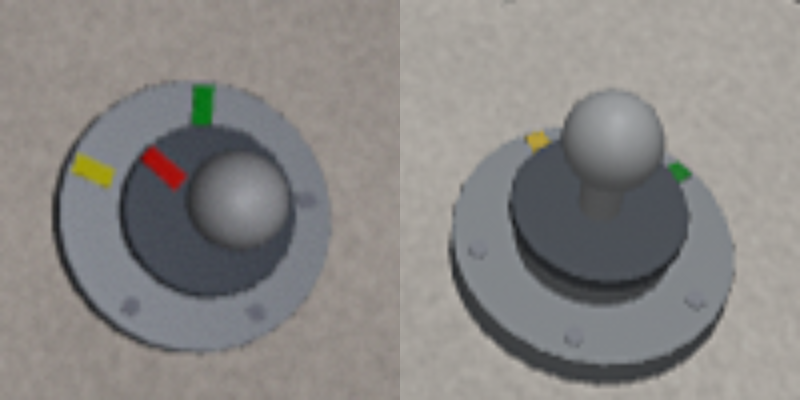

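View pics/wrist0.png

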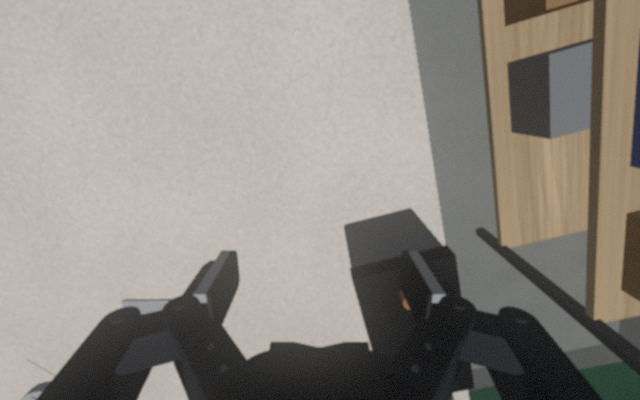

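The crops put the white ball at (445.3,209.8) top and (391.1,274.9) side, which gives about (0.533,-0.205,0.095). The plug is about 20° past yellow, with roughly 50° left to green. The wrist view shows no targets yet, so I'll move over.

>>> {"op": "step_arm", "data": {"targets": [{"travel":[0.333,-0.733,0],"angular":[0,0,0],"gripper":1},{"travel":[0.333,-0.733,0],"angular":[0,0,0],"gripper":1},{"travel":[0.333,-0.733,0],"angular":[0,0,0],"gripper":1},{"travel":[0.333,-0.733,0],"angular":[0,0,0],"gripper":1},{"travel":[0.333,-0.733,0],"angular":[0,0,0],"gripper":1},{"travel":[0.333,-0.733,0],"angular":[0,0,0],"gripper":1},{"travel":[0.333,-0.733,0],"angular":[0,0,0],"gripper":1},{"travel":[0.333,-0.733,0],"angular":[0,0,0],"gripper":1},{"travel":[0.333,-0.733,0],"angular":[0,0,0],"gripper":1},{"travel":[0.333,-0.733,0],"angular":[0,0,0],"gripper":1}], "squeeze": 50}}

```text
t: 1.15
tool_pos: [0.3687, 0.1595, 0.2041]
tool_rot: [0.43, 3.111, -0.0]
contact_force: [1.1, -0.2, 0.7]
opening: 0.0856
grip_force: 0.0
```

>>> {"op": "step_arm", "data": {"targets": [{"travel":[0.275,-0.611,0],"angular":[0,0,0],"gripper":1},{"travel":[0.275,-0.611,0],"angular":[0,0,0],"gripper":1},{"travel":[0.275,-0.611,0],"angular":[0,0,0],"gripper":1},{"travel":[0.275,-0.611,0],"angular":[0,0,0],"gripper":1},{"travel":[0.275,-0.611,0],"angular":[0,0,0],"gripper":1},{"travel":[0.275,-0.611,0],"angular":[0,0,0],"gripper":1},{"travel":[0.275,-0.611,0],"angular":[0,0,0],"gripper":1},{"travel":[0.275,-0.611,0],"angular":[0,0,0],"gripper":1},{"travel":[0.275,-0.611,0],"angular":[0,0,0],"gripper":1},{"travel":[0.275,-0.611,0],"angular":[0,0,0],"gripper":1}]}}

```text
t: 2.15
tool_pos: [0.5329, -0.2054, 0.2032]
tool_rot: [-0.43, -3.11, -0.002]
contact_force: [-0.3, -0.9, -1.1]
opening: 0.0854
grip_force: 0.0
```

Run:
```python
from h import *;import pickle;from station import ctrl
d=pickle.load(open('im0.pkl','rb'));t,s=d['top'],d['side']
X,e=tri(t,(445.3,209.8),s,(391.1,274.9));print(X,e)
w=ctrl.get_image('wrist');pickle.dump(w,open('w1.pkl','wb'));print('pred px',proj(w,X))
o=ctrl.get_obs();print(o['t'],o['q'],o['tool_pos'],o['tool_rot'])
cv2.imwrite('pics/w1.png',w['img'][:,:,::-1])
```

```text
[ 0.53199861 -0.20646591  0.09619144] [array([-0.1,  0.1]), array([ 0.2, -0. ])]
pred px [318.25513191 184.39282069]
2.2 [-4.96723661e-01 -7.47215046e-02  1.74043092e+00  3.97275818e-04
  1.47745711e+00 -1.79430117e+00] [ 0.53281461 -0.20427753  0.20354071] [-4.27713919e-01 -3.11099437e+00 -1.45197923e-03]
```

View pics/w1.png

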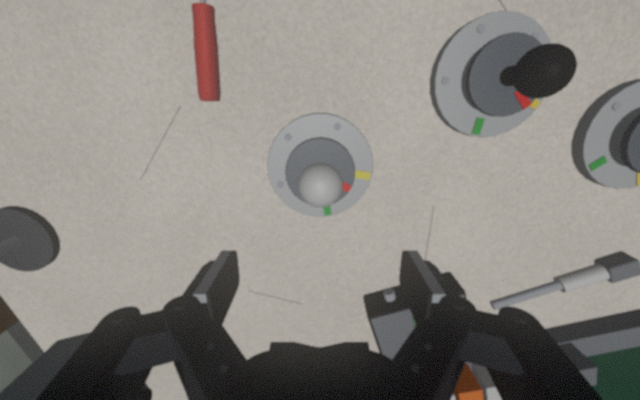

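The wrist view shows the white ball centred at about (321,186), close to the predicted (318,184). I'll fuse all three views.

Run:
```python
from h import *;import pickle;from scipy.optimize import least_squares
d=pickle.load(open('im0.pkl','rb'));w=pickle.load(open('w1.pkl','rb'))
c=circle(w,(321,186),30,17,26);print(c)
b=c[:2] if c is not None else np.array([321,186])
obs=[(d['top'],(445.3,209.8)),(d['side'],(391.1,274.9)),(w,b)]
r=least_squares(lambda X:np.concatenate([proj(c,X)-p for c,p in obs]),[.53,-.2,.095]);print(r.x,r.fun)
print('wrist at z.095',plane(w,b,.095))
```

```text
None
[ 0.53379686 -0.20506521  0.09539929] [-1.0448888  -0.80339527  0.13773168 -0.77886728 -0.95235579 -0.56395999]
wrist at z.095 [ 0.53476121 -0.20431736  0.095     ]
```

>>> {"op": "step_arm", "data": {"targets": [{"travel":[0.002,0,-0.06],"angular":[0,0,0],"gripper":1},{"travel":[0.002,0,-0.12],"angular":[0,0,0],"gripper":1},{"travel":[0.002,0,-0.17],"angular":[0,0,0],"gripper":1},{"travel":[0.002,0,-0.2],"angular":[0,0,0],"gripper":1},{"travel":[0.002,0,-0.218],"angular":[0,0,0],"gripper":1},{"travel":[0.002,0,-0.218],"angular":[0,0,0],"gripper":1},{"travel":[0.002,0,-0.218],"angular":[0,0,0],"gripper":1}]}}

```text
t: 2.9
tool_pos: [0.535, -0.2042, 0.0747]
tool_rot: [0.426, 3.111, -0.001]
contact_force: [0.5, -0.3, 0.4]
opening: 0.0854
grip_force: 0.0
```

>>> {"op": "step_arm", "data": {"targets": [{"travel":[0,0,0],"angular":[0,0,0],"gripper":0.3},{"travel":[0,0,0],"angular":[0,0,0],"gripper":0.3},{"travel":[0,0,0],"angular":[0,0,0],"gripper":0.3},{"travel":[0,0,0],"angular":[0,0,0],"gripper":0.3},{"travel":[0,0,0],"angular":[0,0,0],"gripper":0.3},{"travel":[0,0,0],"angular":[0,0,0],"gripper":0.3},{"travel":[0,0,0],"angular":[0,0,0],"gripper":0.3},{"travel":[0,0,0],"angular":[0,0,0],"gripper":0.3}], "squeeze": 45}}

```text
t: 3.7
tool_pos: [0.535, -0.2048, 0.0748]
tool_rot: [0.427, 3.111, -0.0]
contact_force: [-1.6, 1.9, 6.1]
opening: 0.0382
grip_force: 42.2
```

The opening is 38 mm, less than the ball's 46 mm, and the tool is being pushed up, so the pads may be off the widest part. I'll look.

Run:
```python
from h import *;from station import ctrl
s=ctrl.get_image('side');t=ctrl.get_image('top');w=ctrl.get_image('wrist')
cr=lambda c,p,k:cv2.resize(c['img'][p[1]-k:p[1]+k,p[0]-k:p[0]+k,::-1],(400,400),interpolation=cv2.INTER_CUBIC)
cv2.imwrite('pics/g.png',np.hstack([cr(s,(388,280),50),cr(w,(320,220),100)]))
o=ctrl.get_obs();print(o['tool_pos'],o['opening'],o['grip_force'],o['contact_force'],o['wrist_torque'])
for z in(.075,.095):print(proj(s,np.r_[o['tool_pos'][:2],z]))
```

```text
[ 0.53500682 -0.20475811  0.07484781] 0.03836012961105667 42.16937720775604 [-2.11626731  1.35705767  5.31383373] [ 0.23973733  0.25067474 -0.03181865]
[390.04756039 280.53043252]
[391.48412832 273.78312397]
```

View pics/g.png

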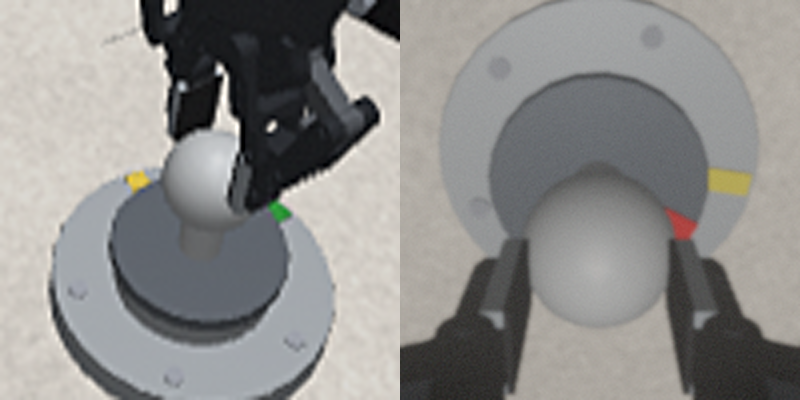

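The pads straddle the ball. The side view has the near fingertip at about (398,283), and the wrist view shows the pads at the ball's edges. The upward force says the pads sit a bit high, so I'll reopen, drop 9 mm and grip again.

>>> {"op": "step_arm", "data": {"targets": [{"travel":[0,0,0],"angular":[0,0,0],"gripper":1},{"travel":[0,0,0],"angular":[0,0,0],"gripper":1},{"travel":[-0.001,0,-0.008],"angular":[0,0,0],"gripper":1},{"travel":[-0.001,0,-0.015],"angular":[0,0,0],"gripper":1},{"travel":[-0.001,0,-0.015],"angular":[0,0,0],"gripper":1}]}}

```text
t: 4.35
tool_pos: [0.5329, -0.2041, 0.063]
tool_rot: [-0.427, -3.11, -0.001]
contact_force: [-0.4, 0.5, 0.9]
opening: 0.0853
grip_force: 0.0
```

>>> {"op": "step_arm", "data": {"targets": [{"travel":[0,0,0],"angular":[0,0,0],"gripper":0.3},{"travel":[0,0,0],"angular":[0,0,0],"gripper":0.3},{"travel":[0,0,0],"angular":[0,0,0],"gripper":0.3},{"travel":[0,0,0],"angular":[0,0,0],"gripper":0.3},{"travel":[0,0,0],"angular":[0,0,0],"gripper":0.3},{"travel":[0,0,0],"angular":[0,0,0],"gripper":0.3},{"travel":[0,0,0],"angular":[0,0,0],"gripper":0.3},{"travel":[0,0,0],"angular":[0,0,0],"gripper":0.3}], "squeeze": 45}}

```text
t: 5.15
tool_pos: [0.5341, -0.2045, 0.0652]
tool_rot: [0.427, 3.112, 0.0]
contact_force: [-2.3, 2.6, 5.6]
opening: 0.043
grip_force: 45.6
```

The opening is now 43 mm, closer to 46. I'll go down another 6 mm.

>>> {"op": "step_arm", "data": {"targets": [{"travel":[0,0,0],"angular":[0,0,0],"gripper":1},{"travel":[0,0,0],"angular":[0,0,0],"gripper":1},{"travel":[0,0,-0.006],"angular":[0,0,0],"gripper":1},{"travel":[0,0,-0.01],"angular":[0,0,0],"gripper":1},{"travel":[0,0,-0.01],"angular":[0,0,0],"gripper":1}]}}

```text
t: 5.65
tool_pos: [0.5333, -0.2043, 0.0575]
tool_rot: [-0.427, -3.111, -0.001]
contact_force: [-0.3, -0.6, -0.6]
opening: 0.0855
grip_force: 0.0
```

>>> {"op": "step_arm", "data": {"targets": [{"travel":[0,0,0],"angular":[0,0,0],"gripper":0.3},{"travel":[0,0,0],"angular":[0,0,0],"gripper":0.3},{"travel":[0,0,0],"angular":[0,0,0],"gripper":0.3},{"travel":[0,0,0],"angular":[0,0,0],"gripper":0.3},{"travel":[0,0,0],"angular":[0,0,0],"gripper":0.3},{"travel":[0,0,0],"angular":[0,0,0],"gripper":0.3},{"travel":[0,0,0],"angular":[0,0,0],"gripper":0.3},{"travel":[0,0,0],"angular":[0,0,0],"gripper":0.3}], "squeeze": 45}}

```text
t: 6.45
tool_pos: [0.534, -0.2045, 0.059]
tool_rot: [0.427, 3.112, 0.0]
contact_force: [-2.3, 2.3, 4.7]
opening: 0.0438
grip_force: 45.8
```

The opening has levelled off near 44 mm. Turning clockwise 45° first.

>>> {"op": "step_arm", "data": {"targets": [{"travel":[0,0,0],"angular":[0,0,-0.1],"gripper":0.3},{"travel":[0,0,0],"angular":[0,0,-0.2],"gripper":0.3},{"travel":[0,0,0],"angular":[0,0,-0.3],"gripper":0.3},{"travel":[0,0,0],"angular":[0,0,-0.4],"gripper":0.3},{"travel":[0,0,0],"angular":[0,0,-0.5],"gripper":0.3},{"travel":[0,0,0],"angular":[0,0,-0.6],"gripper":0.3},{"travel":[0,0,0],"angular":[0,0,-0.7],"gripper":0.3},{"travel":[0,0,0],"angular":[0,0,-0.8],"gripper":0.3},{"travel":[0,0,0],"angular":[0,0,-0.9],"gripper":0.3},{"travel":[0,0,0],"angular":[0,0,-1],"gripper":0.3}]}}

```text
t: 7.45
tool_pos: [0.5337, -0.2049, 0.059]
tool_rot: [1.589, 2.71, -0.001]
contact_force: [-3.9, -0.0, 6.4]
opening: 0.0434
grip_force: 46.0
```

Run:
```python
from h import *;from station import ctrl
s=ctrl.get_image('side');w=ctrl.get_image('wrist')
cr=lambda c,p,k:cv2.resize(c['img'][p[1]-k:p[1]+k,p[0]-k:p[0]+k,::-1],(400,400),interpolation=cv2.INTER_CUBIC)
cv2.imwrite('pics/g2.png',np.hstack([cr(s,(388,280),50),cr(w,(320,210),110)]))
o=ctrl.get_obs();print(o['q'],o['tool_rot'],o['opening'],o['grip_force'],o['contact_force'],o['wrist_torque'])
```

```text
[-4.96302138e-01  6.14503052e-02  1.85750309e+00 -8.17554294e-04
  1.22265852e+00 -1.00718030e+00] [ 1.58768742e+00  2.71086887e+00 -1.20749853e-03] 0.04378472913784683 46.02418005466461 [-2.72587991  1.3636149   5.71338549] [ 0.13500394  0.47653035 -0.17200766]
```

View pics/g2.png

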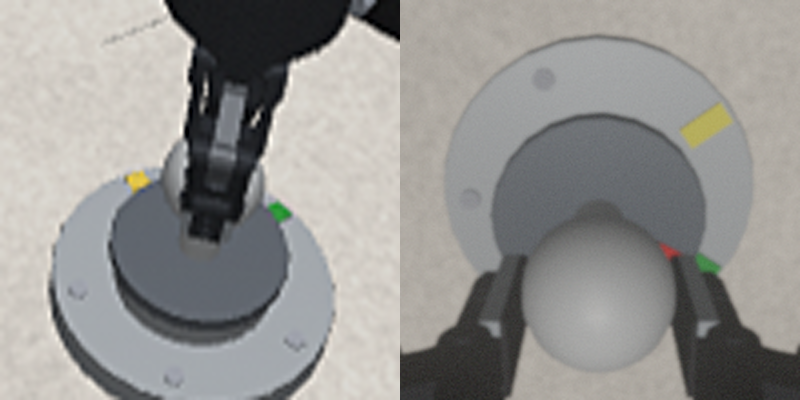

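The knob turned with the gripper. In the right panel the red pointer (668,250) is now near the green mark (708,263). A little more brings it to the stop.

>>> {"op": "step_arm", "data": {"targets": [{"travel":[0,0,0],"angular":[0,0,-0.06],"gripper":0.3},{"travel":[0,0,0],"angular":[0,0,-0.12],"gripper":0.3},{"travel":[0,0,0],"angular":[0,0,-0.18],"gripper":0.3},{"travel":[0,0,0],"angular":[0,0,-0.22],"gripper":0.3},{"travel":[0,0,0],"angular":[0,0,-0.22],"gripper":0.3}]}}

```text
t: 8.05
tool_pos: [0.534, -0.2062, 0.0589]
tool_rot: [1.812, 2.563, -0.004]
contact_force: [-1.5, -4.9, 1.8]
opening: 0.0436
grip_force: 46.5
```

Run:
```python
from station import ctrl
o=ctrl.get_obs();print(o['tool_rot'],o['opening'],o['grip_force'],o['contact_force'],o['wrist_torque'])
```

```text
[ 1.8123894   2.56288592 -0.00407686] 0.04358098533955571 46.52906656265259 [-1.51246858 -4.87541758  1.80111007] [-0.95249954  0.42660023 -0.11027316]
```

Release, rise, then check from the top.

>>> {"op": "step_arm", "data": {"targets": [{"travel":[0,0,0],"angular":[0,0,0],"gripper":1},{"travel":[0,0,0],"angular":[0,0,0],"gripper":1},{"travel":[0,0,0],"angular":[0,0,0],"gripper":1},{"travel":[0,0,0],"angular":[0,0,0],"gripper":1},{"travel":[0,0,0.06],"angular":[0,0,0],"gripper":1},{"travel":[0,0,0.13],"angular":[0,0,0],"gripper":1},{"travel":[0,0,0.2],"angular":[0,0,0],"gripper":1},{"travel":[0,0,0.27],"angular":[0,0,0],"gripper":1},{"travel":[0,0,0.27],"angular":[0,0,0],"gripper":1},{"travel":[0,0,0.27],"angular":[0,0,0],"gripper":1}]}}

```text
t: 9.05
tool_pos: [0.5345, -0.2047, 0.2219]
tool_rot: [1.812, 2.563, 0.001]
contact_force: [-0.1, 0.6, -1.1]
opening: 0.0852
grip_force: 0.0
```

Run:
```python
from h import *;from station import ctrl
w=ctrl.get_image('wrist')
C=np.array([.534,-.205]);p0=proj(w,[.534,-.205,.05])
for n,h0,h1,z in(('red',172,8,.048),('yel',20,35,.03),('grn',50,75,.03)):
    p,k=hue(w,p0,55,h0,h1);X=plane(w,p,z)[:2]-C;print(n,p,k,np.degrees(np.arctan2(X[1],X[0])),np.hypot(*X))
o=ctrl.get_obs();print(o['t'],o['tool_pos'],o['contact_force'])
cv2.imwrite('pics/w3.png',w['img'][:,:,::-1])
```

```text
red [342.97368421 179.60526316] 38 -5.079388578427871 0.033962080543045226
yel [nan nan] 0 nan nan
grn [nan nan] 0 nan nan
9.1 [ 0.53355024 -0.20423347  0.21979441] [-0.0487512   0.84141587 -0.3212715 ]h.py:24: RuntimeWarning: Mean of empty slice.
  ys,xs=np.nonzero(m);return np.array([xs.mean()+x0,ys.mean()+y0]),len(xs)
  ret = ret.dtype.type(ret / rcount)
```

View pics/w3.png

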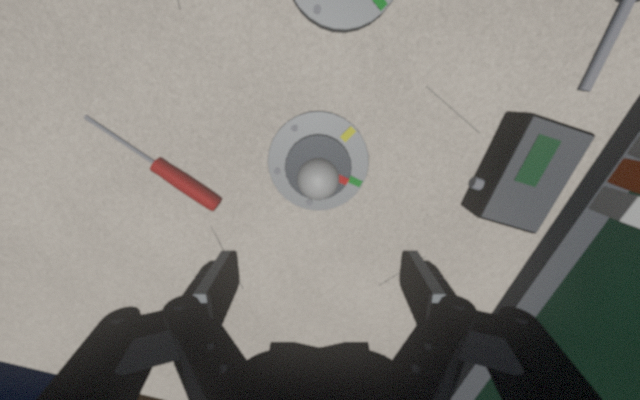

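The red pointer (343,180) is aligned with the green mark (356,182). Its angle is about -5°, against -2° measured earlier for green. The neighbouring knobs are untouched and the gripper is clear.

```bash
python3 -c "
from station import ctrl
print(ctrl.finish_job())"
```

```text
the job is handed in; nothing more can be done
None
```

The white plug is turned clockwise to its green mark (within about 3° by camera) and released, the black and blue knobs were never touched, and the job was handed in at about 9 s; no verdict came back.

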